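# Hook the shelf bracket into the slotted upright and lock it down

### The arm

A 6-joint arm with a two-finger parallel gripper is mounted at the origin on the work surface. World frame = base frame: x ahead of the robot, y to its left, z up, the work surface at z = 0. Lengths are in m, angles in degrees, forces in N, time in s.
With the tool pointing down it reaches from about 0.35 to 0.875 m from the base axis. Payload 4.2 kg.
Tool frame: the origin (TCP) lies on the centre line of the jaws, within the pads' length; the fingertips stand 25 mm ahead of it and the grasp point (between the pads) lies 6 mm ahead of it; z points along the fingers, y is the line along which they close (so a half turn about z gives the same grasp; the last joint's range is limited). The gripper opens to 87 mm and grips with 3 to 60 N. Pads are 19 mm wide; open, the fingers measure 117 mm over their backs; the gripper's body (75 mm by 190 mm) begins 51 mm behind the grasp point.
Start: joints at [-54.626, 22.042, 0.453, 0, -68.411, -14.817], TCP at [0.219, -0.585, 0.248] pointing down, gripper open.
Joint ranges: [-179.83, 179.83], [-69.29, 118.12], [-61.27, 80.66], [-181.25, 117.63], [-171.15, -9.14], [-177.46, 177.46]. Speed limits (degrees/s): [159.86, 159.86, 180, 180, 180, 180].

### API

Orientations are given as a 3x3 rotation matrix whose columns are the frame's x, y, z axes.
In Python, from station import r gives the robot as it stands.
- The arm moves only by the tool move_arm, never from a script. Its argument "series" is a list of rows, each an object with "grip": the opening, from 0 (shut) to 1 (fully open); "xyz": the shift along the tool's x, y, z in mm, a list of three; "angular": the turn, a rotation vector about the tool's x, y, z in rad, a list of three. A call has 1 to 10 rows; each row is the pose to reach, as a shift and turn from the pose commanded when the call began, along the tool's axes at that moment; what a row does not reach only later rows make up. A row lasts 1/10 s, in which the tool goes at most 50 mm and 8.59 degrees, less where a joint would pass 70% of its speed; a pose out of reach is approached as far as the arm can. A call with a gripper value outside its range is refused whole. The fingers move at their own pace and stop on an object; the grip force is fixed at half the most. Time passes only in rows, so rows that repeat a pose let the fingers close. It gives the time, the measured TCP pose, the force, the opening and the grip force at its end, in the units of the state.
- r.sense(): the state, without advancing time (a new reading comes with each control period).
- r.capture(name): name is "side" or "top" or "wrist"; returns a dict with "img" (480x640x3 uint8, red, green, blue), "camera_matrix" (3x3 intrinsics, pixels), "k1" (the pictures are not rectified: a ray, as slopes to the right and down, at radius r is drawn at 1 + k1 r^2 times it, then the intrinsics apply), "rvec" (rotation vector, rad) and "tvec" (3), from world to camera coordinates, as OpenCV has them; the wrist camera has in their place "hand_eye" (4x4, takes a point from camera to tool coordinates, whose origin is the TCP and whose axes are the flange's). Camera axes: x right, y down, z forward; pixel columns grow to the right and rows downward; lengths in m; the calibration is good to about 2 mm. A picture is of the moment at which its call begins: read the wrist's pose just before it. There is no depth.
- r.finish_job(): hands the job in; it is judged then, once.
The state is a dict: "time_s": time; "joints": joint angles; "joint_velocities": joint speeds; "effort": joint torques, N m; "tcp_pos": TCP position; "ee_rot": TCP orientation; "wrist_force": force on the tool from outside, world axes, zero at the start; "moment": the same for the moment, N m; "gripper_width": opening from 0.0 (shut) to 1.0 (fully open); "gripper_force": force on a finger pad.
Only numpy, scipy, OpenCV 4.12 (cv2) and the standard library are available. Lean on these libraries where they do the work, as an engineer would, in place of code of your own. Each camera call takes 0.05 s, during which the arm holds its last target. There are 200 camera calls.

### The job

Lift the orange shelf bracket out of its wooden rest, hook both of its claws into the two slots of the grey upright, and press it down until its tongue has snapped right through the spring clip and the claws sit fully down in the slots; then let go. The slotted rail is clamped a little off-centre on its foot, so feel for the slots and go in gently: the bracket must never bear on the upright with more than 40 N. Leave the kitchen things on the ledge where they are.

Things in the scene. Friction and masses are not known exactly. Their poses are not given: they have to be found in the camera images.
- bracket_grip (a point): Grip point of the orange shelf bracket (0.25 kg), amid its upright blade, which is 12 mm thick (y), 46 mm high, 95 mm long (x): 28 mm above the blade's lower edge, 18 below its upper; pinch it here from above across the 12 mm. x points to the claws, z up. Front end, with a tip turned up to 38 mm above this point, at x = -60 mm; shoulder (rear edge, 66 mm high, claws on it) at x = +60 mm.
- bracket_claw_top (a point): Nose of the upper claw, half-way up; at (+73, 0, +18) mm from bracket_grip. Two like steel claws stick out of the shoulder, one 40 mm above the other. Each is 6 mm thick (y) and 20 mm high: an 8 mm high neck with a hook hanging 12 mm below it, rounded nose, 6 mm gap between shoulder and hook. Neck undersides at z = -18 and +22 mm from bracket_grip.
- bracket_claw_low (a point): Nose of the lower claw, half-way up; at (+73, 0, -22) mm from bracket_grip.
- bracket_tongue (a point): Centre of the 8 mm round head of the steel tongue that hangs under the bracket's shoulder; at (+53.5, 0, -42) mm from bracket_grip; the head is 11 mm long (x), on a 3 mm thick neck.
- rest: Fixed wooden rest, base 100 x 70 x 12 mm. The bracket starts standing in its two forks with 1 mm side play (cheeks 6 mm up the blade, 34 mm wide outside; 49 mm clear between the forks, from 33 mm before to 16 mm behind the grip point); lift it straight up at least 20 mm. Origin on the table, 56 mm under the starting bracket's grip point; axes as the bracket's.
- upright_slots (a point): Point in the front face's plane of the grey upright, over the middle of its foot, 114 mm above the table, level with the middle between its two slots. x points to the back (the way claws enter), z up. Slots 10 mm wide, 28 mm high: z = -34 to -6 and +6 to +34 mm. The slots lie up to 8 mm to either side (y) of it, as the rail is clamped off-centre; claws have 2 mm play each side.
- upright: Slotted steel rail, 44 mm wide, 162 tall, plate 4 thick, clamped up to 8 mm off-centre (y) on a fixed 120 mm wide foot. Origin under upright_slots, 2 mm behind the face; same axes. Claws go in with bracket_grip level with upright_slots (4 mm play up or down), x axes parallel, until bracket_grip is 60 mm in front of the face (shoulder touches). Then 16 mm down: necks land on the slots' lower ends.
- upright_clip (a point): Height of the spring clip on the rail's face under the lower slot: two yellow 8 mm rollers, 13 mm long (x), 4 mm apart, sprung sideways. The tongue comes from above, meets them with its head 5 mm above this point, spreads them (5 to 14 N down) and snaps through; seated, the head's centre is 6 mm below this point. Point 52 mm below, 7 in front of upright_slots; the clip shifts in y with the rail.
- pot: Aluminium pot, 150 mm across, 100 mm high; bystander. Origin at the centre of its underside.
- bowl_a: Small steel bowl, 90 mm across, 40 mm high; bystander. Origin at the centre of its underside.
- bowl_b: Second small steel bowl, the same; bystander. Origin at the centre of its underside.
- blue_lid: Blue plastic lid with a knob, 124 mm across, 28 mm high; bystander. Origin at the centre of its underside.
- jar: Amber jar, 64 mm across, 100 mm high; bystander. Origin at the centre of its underside.
- ladle: Serving spoon lying on the ledge; bystander. Origin at the centre of its underside.
- bracket: The orange bracket itself: the same axes as bracket_grip, origin 28 mm below it, at the blade's lower edge.
Things that resemble listed ones, but are neither listed nor needed, are in the scene too. There is more than one size of the bracket; the job needs the larger.

How it is judged (in metres and radians):
On the way, in this order (a step that is already met when the one before it is completed fails the run):
1. both claws are through their slots, the tongue still above the spring clip (x of bracket_claw_top in the frame of upright_slots between 0.006 and 0.02 m and x of bracket_claw_low in the frame of upright_slots above 0.006 m and y of bracket_claw_top in the frame of upright_slots between -0.012 and 0.012 m and z of bracket_tongue in the frame of upright_clip above 0.003 m), for 0.05 s.
2. the bracket is pressed down, tongue snapped through the clip (x of bracket_claw_top in the frame of upright_slots between 0.006 and 0.02 m and x of bracket_claw_low in the frame of upright_slots above 0.006 m and y of bracket_claw_top in the frame of upright_slots between -0.012 and 0.012 m and z of bracket_tongue in the frame of upright_clip between -0.01 and -0.0035 m and angle between the z axis of bracket_grip and the z axis of upright_slots, either way round below 0.1 rad and angle between the x axis of bracket_grip and the x axis of upright_slots, either way round below 0.15 rad), for 0.2 s.
At the end, for the whole second after the job is handed in: Both claw noses 6 to 20 mm behind the face, within 5 mm of the slots' centre line; tongue head 3.5 to 10 mm below the clip's middle (6 mm when fully seated); bracket upright within 0.1 rad, square to the upright within 0.15 rad, at rest, released (all of step 2 and linear speed of bracket below 0.02 m/s); the robot touches nothing.
It fails at once if the bracket bears on the upright or its clip with more than 40 N (contact force between bracket and upright above 40 N).
It fails at once if the robot pushes on the upright with more than 40 N (contact force between any of the fingers, the arm and upright above 40 N).
It fails at once if a kitchen thing (pot, bowls, lid, jar, spoon) is shifted by more than 30 mm (distance of any of pot, bowl_a, bowl_b, blue_lid, jar, ladle from where it was at the start of the episode above 0.03 m).
It also fails if it takes over 64 s, if anything falls off the work surface, if the arm or the gripper's body presses on something with over 40 N, if the wrist force passes 120 N, or if a joint passes its speed limit or range.

## Working session

There is one attempt and no reset: what is moved stays moved. The work goes in short steps, Python scripts to look and compute and a tool call to move; the robot and the scene stay as the last step left them, time stands still between calls to the robot, and variables do not carry over. Pictures are saved under pics/ and viewed, at most 12 in all, crops included, and the job is handed in when it is done.

Besides the shell and the picture viewer there is one more tool, called after "Request:" as a command line: name --argument value ..., lists and objects as JSON in quotes. move_arm: Moves the arm, as the interface text tells. Its arguments: {"type":"object","properties":{"series":{"type":"array"}},"required":["series"]}

```bash
mkdir -p pics; ls; cat > h.py <<'E'
import numpy as np, cv2, pickle
from station import r
def save(name,fn):
    s=r.sense(); c=r.capture(name); c['s']=s
    cv2.imwrite('pics/'+fn+'.png',c['img'][:,:,::-1]); pickle.dump(c,open(fn+'.pkl','wb')); return c
def load(fn): return pickle.load(open(fn+'.pkl','rb'))
def ray(c,uv):
    K=np.array(c['camera_matrix']); k=c['k1']
    d=np.array([(uv[0]-K[0,2])/K[0,0],(uv[1]-K[1,2])/K[1,1]]); rd=np.linalg.norm(d); q=rd
    for _ in range(30): q=rd/(1+k*q*q)
    d=d*(q/rd if rd>0 else 1); v=np.array([d[0],d[1],1.])
    if 'hand_eye' in c:
        H=np.array(c['hand_eye']); R=np.array(c['s']['ee_rot']).reshape(3,3); p=np.array(c['s']['tcp_pos'])
        return R@H[:3,3]+p, R@H[:3,:3]@v
    R=cv2.Rodrigues(np.array(c['rvec'],float))[0]; t=np.array(c['tvec'],float).ravel()
    return -R.T@t, R.T@v
def onz(c,uv,z):
    o,d=ray(c,uv); return o+d*(z-o[2])/d[2]
def onplane(c,uv,p,n):
    o,d=ray(c,uv); n=np.array(n); return o+d*(n@(np.array(p)-o))/(n@d)
def cross(c1,u1,c2,u2):
    o1,d1=ray(c1,u1);o2,d2=ray(c2,u2)
    s=np.linalg.lstsq(np.c_[d1,-d2],o2-o1,rcond=None)[0]
    a=o1+s[0]*d1;b=o2+s[1]*d2; return (a+b)/2,np.linalg.norm(a-b)
E
python3 -c "
from h import *
for n in('side','top'):
    c=save(n,n+'0'); print(n,ray(c,(320,240)))
print(c['s'])"
```

```text
pics
side (array([-0.26961524,  0.89740188,  0.82607317]), array([ 0.57080454, -0.63001178, -0.52658768]))
top (array([0.30620208, 0.01520126, 1.47890114]), array([ 0.14977091, -0.00689494, -0.98875243]))
{'time_s': 0.05, 'joints': array([-5.46270430e+01,  2.20910870e+01,  3.81603426e-01, -2.79214667e-02,
       -6.84125914e+01, -1.48168166e+01]), 'joint_velocities': array([-0.0112427 , -0.14687527,  0.07174143, -0.19189473, -0.058371  ,
        0.01016106]), 'effort': array([ 1.13166675e-04, -3.92045224e+01,  1.88165581e+01,  4.23958048e+00,
        1.38225843e-02, -5.17039928e-05]), 'tcp_pos': array([ 0.21928352, -0.58469266,  0.24647135]), 'ee_rot': array([[-9.36391658e-01, -3.50955720e-01, -8.63886935e-04],
       [-3.50956767e-01,  9.36389529e-01,  1.99958734e-03],
       [ 1.07168066e-04,  2.17558387e-03, -9.99997628e-01]]), 'wrist_force': array([ 0.70903204, -0.99062081, -1.67271061]), 'moment': array([-0.01077317,  0.01717371,  0.03326982]), 'gripper_force': 0.0, 'gripper_width': 1.000384806909739}
```

View pics/side0.png

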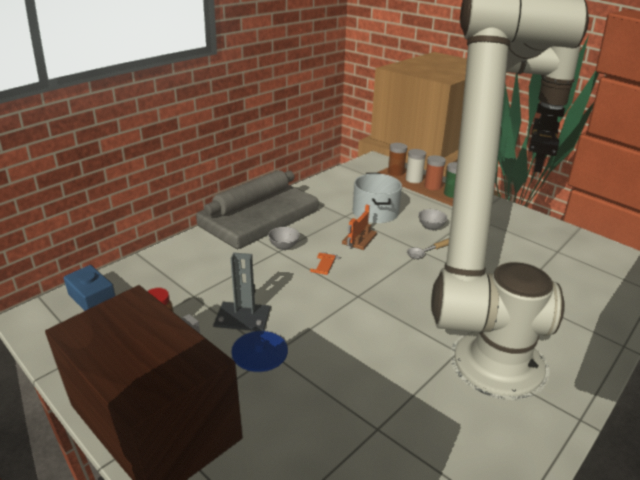

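View pics/top0.png

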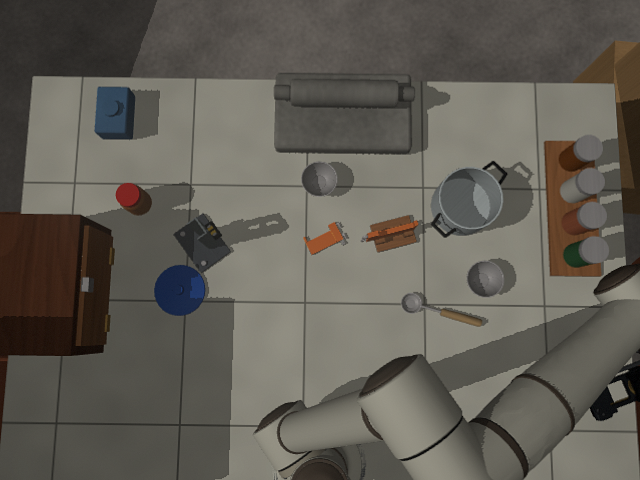

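Side view: the bracket standing in its wooden rest is at about (360,232), the flat one lying on the table is at (325,262), and the upright is at (243,285). Top view: the standing bracket is at (392,234), the flat one at (325,238), and the upright at (208,236). Candidates for the bracket are the standing one at top (392,234) and the flat, smaller one at top (325,238). I choose the standing one because it sits in the rest. I'll check that in one crop montage.

```bash
python3 -c "
from h import *
t=load('top0')['img'];s=load('side0')['img']
f=lambda im,x,y,w,h:cv2.resize(im[y:y+h,x:x+w],(400,300),interpolation=cv2.INTER_CUBIC)
m=np.vstack([np.hstack([f(t,352,204,80,60),f(t,165,200,80,60)]),np.hstack([f(s,320,195,80,60),f(s,194,243,120,90)])])
cv2.imwrite('pics/crop.png',m[:,:,::-1])
t0=load('top0')
for n,uv,z in[('up foot',(208,236),0.012),('rest',(392,234),.056),('flat',(325,238),.01)]: print(n,onz(t0,uv,z))
"
```

```text
up foot [0.53461139 0.28029438 0.012     ]
rest [ 0.53852855 -0.16617774  0.056     ]
flat [ 0.53384458 -0.00727713  0.01      ]
```

View pics/crop.png

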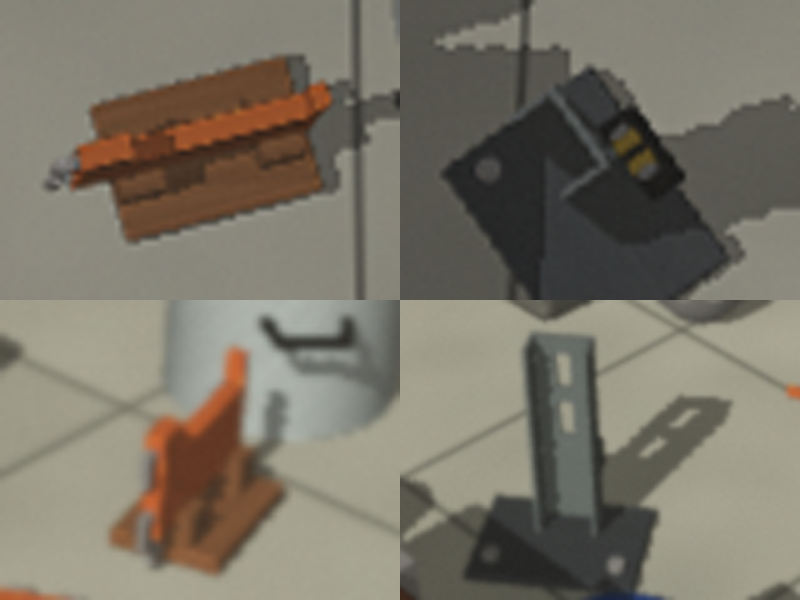

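The montage confirms it. The standing bracket has its claws at the left, so bracket x points to about +y (106°). The upright's clip, with its yellow rollers, faces right and up, so upright x is about 128°. Next I move above the bracket for a wrist view, using yaw 286° to stay clear of the joint 6 limit.

Request:
move_arm --series '[{"grip":1,"xyz":[-45,28,-10],"angular":[0,0,-0.149]},{"grip":1,"xyz":[-90,56,-20],"angular":[0,0,-0.298]},{"grip":1,"xyz":[-135,84,-30],"angular":[0,0,-0.447]},{"grip":1,"xyz":[-178,112,-40],"angular":[0,0,-0.596]},{"grip":1,"xyz":[-220,138,-45],"angular":[0,0,-0.745]},{"grip":1,"xyz":[-262,164,-45],"angular":[0,0,-0.894]},{"grip":1,"xyz":[-304,190,-45],"angular":[0,0,-1.043]},{"grip":1,"xyz":[-346,216,-45],"angular":[0,0,-1.192]},{"grip":1,"xyz":[-388,242,-45],"angular":[0,0,-1.341]},{"grip":1,"xyz":[-430,268,-45],"angular":[0,0,-1.49]}]'

```text
time_s: 1.1
tcp_pos: [0.5222, -0.1896, 0.2924]
ee_rot: [[0.281, -0.96, -0.0], [-0.96, -0.281, 0.0], [-0.0, 0.0, -1.0]]
wrist_force: [1.2, -0.7, 0.0]
gripper_width: 0.998
gripper_force: 0.0
```

```bash
python3 -c "
from h import *
c=save('wrist','w1'); print(c['s']['joints'],c['s']['tcp_pos'],c['s']['ee_rot'],np.array(c['hand_eye']).round(3),c['camera_matrix'],c['k1'])"
```

```text
[-3.24758713e+00  1.36054313e+01 -5.17446656e+00 -8.86963099e-03
 -7.12440943e+01  1.95432322e+01] [ 0.52219735 -0.18964617  0.29237121] [[ 2.80545892e-01 -9.59840525e-01 -4.09761421e-04]
 [-9.59840573e-01 -2.80545979e-01  1.70070103e-04]
 [-2.78197096e-04  3.45593168e-04 -9.99999902e-01]] [[-0.001 -0.956 -0.293  0.081]
 [ 1.    -0.001 -0.    -0.001]
 [ 0.    -0.293  0.956 -0.136]
 [ 0.     0.     0.     1.   ]] [[360.51587269   0.         316.88794272]
 [  0.         360.51587269 240.26958954]
 [  0.           0.           1.        ]] -0.03779355389272158
```

View pics/w1.png

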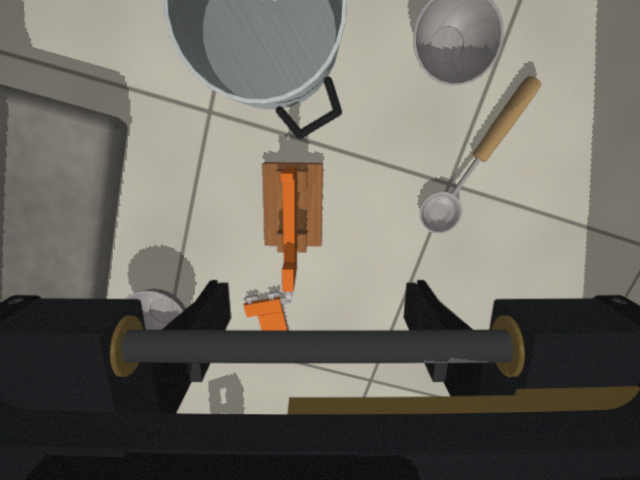

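Wrist view: the rest's base spans about (263–323, 163–247) with the orange blade in it at column 289, shoulder and claws at (288,290). The small bracket is at (265,305) and the pot's handle at (300,135).

```bash
python3 -c "
from h import *
c=load('w1');im=c['img'].astype(int);hsv=cv2.cvtColor(c['img'],cv2.COLOR_RGB2HSV)
m=((hsv[...,0]<16)&(hsv[...,1]>200)&(hsv[...,2]>60))
for v in list(range(164,300,6)):
    x=np.where(m[v,250:330])[0]+250
    print(v,x.min() if len(x) else '',x.max() if len(x) else '',im[v,280:304,0].tolist())
w=((hsv[...,0]<20)&(hsv[...,1]>90)).astype(np.uint8); w[:150]=0;w[250:]=0;w[:,:240]=0;w[:,340:]=0
k=cv2.findContours(w,0,2)[0]; k=max(k,key=cv2.contourArea); rr=cv2.minAreaRect(k); print(rr)
P=np.array([onz(c,p,.012) for p in cv2.boxPoints(rr)]);print(P.round(4),P.mean(0)); print(np.linalg.norm(np.diff(P,axis=0),axis=1))
"
```

```text
164   [96, 95, 96, 97, 98, 98, 96, 95, 98, 99, 99, 97, 96, 94, 92, 92, 91, 90, 92, 92, 96, 95, 99, 96]
170 284 294 [78, 78, 85, 93, 96, 98, 98, 99, 98, 100, 98, 97, 100, 100, 96, 91, 83, 83, 79, 78, 76, 77, 79, 78]
176 281 294 [172, 203, 209, 209, 210, 208, 209, 211, 210, 209, 210, 205, 174, 121, 91, 90, 94, 117, 141, 146, 147, 145, 145, 138]
182 283 294 [145, 148, 185, 208, 210, 210, 209, 212, 212, 209, 211, 211, 210, 197, 150, 97, 91, 100, 128, 146, 147, 148, 143, 139]
188 283 294 [143, 145, 176, 201, 211, 210, 208, 210, 210, 210, 210, 210, 211, 198, 149, 98, 94, 119, 142, 146, 148, 148, 143, 138]
194 283 294 [147, 150, 176, 201, 207, 210, 210, 210, 210, 211, 210, 211, 210, 202, 151, 96, 92, 96, 103, 130, 143, 150, 151, 146]
200 284 295 [151, 150, 165, 196, 209, 210, 210, 210, 210, 211, 208, 209, 209, 202, 155, 95, 90, 97, 115, 136, 147, 149, 150, 145]
206 283 295 [153, 148, 159, 193, 210, 211, 210, 210, 210, 210, 210, 210, 210, 198, 147, 93, 91, 98, 108, 132, 148, 148, 148, 145]
212 283 295 [98, 100, 127, 185, 209, 211, 212, 210, 209, 210, 211, 211, 210, 199, 150, 93, 89, 97, 99, 
[... 1411 characters left out ...]
 189, 191, 190, 190, 190, 191]
284 284 292 [185, 176, 195, 210, 212, 213, 214, 213, 213, 213, 213, 214, 206, 160, 135, 171, 190, 190, 189, 191, 190, 189, 190, 190]
290   [181, 177, 193, 210, 212, 213, 212, 212, 213, 212, 213, 212, 208, 181, 174, 188, 187, 189, 187, 188, 188, 189, 189, 190]
296   [120, 117, 118, 117, 120, 149, 184, 190, 191, 191, 184, 164, 171, 185, 187, 187, 188, 188, 186, 187, 189, 186, 186, 185]
((291.8915710449219, 205.8316192626953), (59.13541030883789, 86.79859161376953), 0.9093804955482483)
[[ 0.572  -0.1145  0.012 ]
 [ 0.5951 -0.216   0.012 ]
 [ 0.5303 -0.2337  0.012 ]
 [ 0.5024 -0.1335  0.012 ]] [ 0.54996664 -0.17444019  0.012     ]
[0.10407303 0.06719109 0.10397801]
```

```bash
python3 -c "
from h import *
c=load('w1')
a=onz(c,(287.9,182),.074);b=onz(c,(288.6,236),.074);f=onz(c,(286.3,171.5),.094);g=onz(c,(286.5,294.5),.094)
print(a,b,f,g,np.linalg.norm(f-g)); 
for p,q in((a,b),(f,g)): d=q-p;print(np.degrees(np.arctan2(d[1],d[0])),)
print((f+g)/2)
t=load('top0'); 
"
```

```text
[ 0.55974368 -0.21152532  0.074     ] [ 0.54482049 -0.15831997  0.074     ] [ 0.56288375 -0.22353325  0.094     ] [ 0.53096819 -0.10374891  0.094     ] 0.12396326557272816
105.66789618526792
104.91939105324974
[ 0.54692597 -0.16364108  0.094     ]
```

Request:
move_arm --series '[{"grip":1,"xyz":[-18,-31,40],"angular":[0,0,0.019]},{"grip":1,"xyz":[-18,-31,85],"angular":[0,0,0.019]},{"grip":1,"xyz":[-18,-31,125],"angular":[0,0,0.019]},{"grip":1,"xyz":[-18,-31,150],"angular":[0,0,0.019]},{"grip":1,"xyz":[-18,-31,150],"angular":[0,0,0.019]},{"grip":1,"xyz":[-18,-31,150],"angular":[0,0,0.019]}]'

```text
time_s: 1.75
tcp_pos: [0.5468, -0.166, 0.1429]
ee_rot: [[0.256, -0.967, -0.0], [-0.967, -0.256, -0.001], [0.001, 0.0, -1.0]]
wrist_force: [0.8, -0.2, 1.9]
gripper_width: 0.997
gripper_force: 0.0
```

```bash
python3 -c "
from h import *
c=save('wrist','w2');im=c['img'];print(c['s']['tcp_pos'])
t=save('top','t2')
f=cv2.resize(t['img'][190:270,340:447],(533,400),interpolation=cv2.INTER_CUBIC)
m=np.zeros((600,800,3),np.uint8); m[:300,:400]=cv2.resize(im,(400,300),interpolation=cv2.INTER_AREA); m[300:,:400]=cv2.resize(im[170:320,220:420],(400,300));m[100:400,400:]=cv2.resize(f,(400,300))
cv2.imwrite('pics/m2.png',m[:,:,::-1])"
```

```text
[ 0.54679017 -0.1660311   0.14290163]
```

View pics/m2.png

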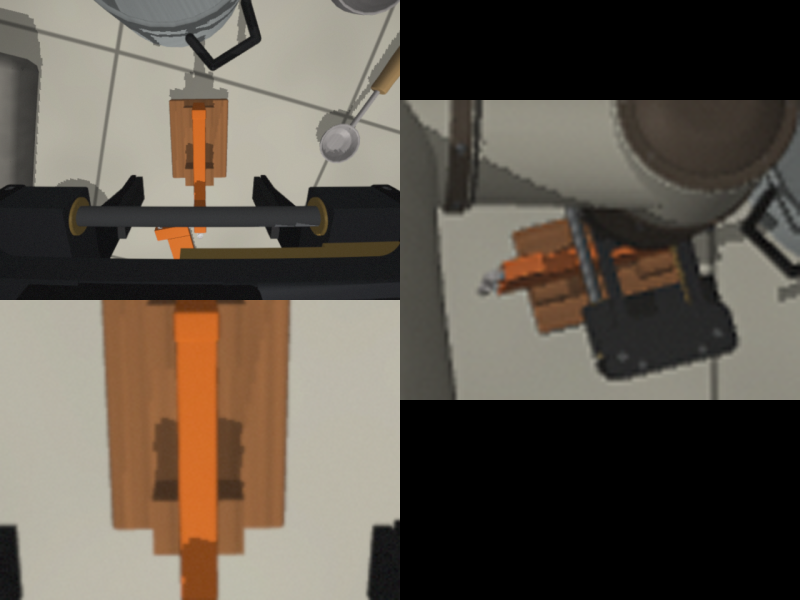

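Close wrist view: the blade is vertical in the image at column ~318–319, its upturned tip at row ~172–190, and the base edges are at rows ~160 and 283. The fingers straddle the blade.

```bash
python3 -c "
from h import *
c=load('w2');s=c['s'];R=np.array(s['ee_rot']);p=s['tcp_pos'];im=c['img'].astype(int)
hsv=cv2.cvtColor(c['img'],cv2.COLOR_RGB2HSV)
for v in(200,240,270):
    print(v,im[v,300:336,0].tolist())
print(im[150:200,318].tolist())
T=lambda uv,z:(R.T@(onz(c,uv,z)-p)*1000).round(1)
print('base',T((272,160),.012),T((272,283.5),.012),T((363,283.5),.012))
print('tip front',T((318,171),.094)); print('blade',T((318,200),.074),T((319,270),.074))
"
```

```text
200 [144, 144, 139, 135, 131, 135, 135, 136, 169, 202, 210, 209, 209, 208, 210, 209, 210, 210, 210, 210, 212, 208, 210, 210, 210, 212, 209, 199, 164, 145, 146, 148, 147, 144, 146, 144]
240 [99, 98, 95, 96, 95, 96, 98, 101, 108, 163, 201, 209, 211, 210, 212, 210, 212, 212, 211, 212, 213, 212, 209, 211, 210, 210, 210, 196, 144, 103, 97, 97, 96, 98, 95, 93]
270 [108, 109, 108, 107, 104, 102, 101, 103, 115, 153, 191, 209, 212, 213, 213, 214, 212, 212, 213, 211, 211, 212, 213, 212, 213, 212, 210, 197, 147, 117, 120, 127, 130, 131, 129, 128]
[[123, 119, 111], [123, 120, 110], [126, 123, 113], [121, 119, 110], [122, 120, 109], [120, 117, 108], [121, 119, 110], [117, 114, 105], [88, 74, 60], [86, 60, 42], [92, 64, 41], [95, 64, 41], [97, 68, 43], [95, 62, 37], [102, 60, 32], [102, 55, 24], [102, 53, 23], [101, 52, 22], [101, 53, 19], [101, 53, 23], [101, 52, 19], [104, 55, 24], [103, 54, 23], [101, 53, 23], [106, 58, 30], [120, 63, 28], [164, 86, 32], [200, 103, 36], [205, 105, 37], [206, 104, 37], [205, 104, 36], [208, 107, 38], [207, 105, 37], [208, 107, 38], [209, 108, 38], [210, 109, 40], [212, 110, 44], [212, 107, 40], [212, 110, 42], [214, 109, 38], [214, 109, 38], [210, 107, 40], [209, 108, 39], [212, 111, 44], [210, 107, 41], [209, 108, 41], [207, 104, 33], [208, 107, 37], [208, 106, 36], [209, 108, 37]]
base [ 59.6 -34.1 130.9] [-37.9 -37.7 130.9] [-37.9  35.6 130.9]
tip front [60.5 -0.9 48.9]
blade [41.8 -0.9 68.9] [-1.4 -0.2 68.9]
```

Request:
move_arm --series '[{"grip":1,"xyz":[-1,-0.5,30],"angular":[0,0,0]},{"grip":1,"xyz":[-1,-0.5,55],"angular":[0,0,0]},{"grip":1,"xyz":[-1,-0.5,72],"angular":[0,0,0]},{"grip":1,"xyz":[-1,-0.5,79],"angular":[0,0,0]},{"grip":0,"xyz":[-1,-0.5,79],"angular":[0,0,0]},{"grip":0,"xyz":[-1,-0.5,79],"angular":[0,0,0]},{"grip":0,"xyz":[-1,-0.5,79],"angular":[0,0,0]},{"grip":0,"xyz":[-1,-0.5,79],"angular":[0,0,0]},{"grip":0,"xyz":[-1,-0.5,79],"angular":[0,0,0]},{"grip":0,"xyz":[-1,-0.5,79],"angular":[0,0,0]}]'

```text
time_s: 2.85
tcp_pos: [0.5468, -0.1647, 0.0639]
ee_rot: [[0.256, -0.967, 0.001], [-0.967, -0.256, -0.0], [0.0, -0.001, -1.0]]
wrist_force: [0.3, -0.1, 0.4]
gripper_width: 0.533
gripper_force: 0.0
```

Request:
move_arm --series '[{"grip":0,"xyz":[0,0,0],"angular":[0,0,0]},{"grip":0,"xyz":[0,0,0],"angular":[0,0,0]},{"grip":0,"xyz":[0,0,0],"angular":[0,0,0]}]'

```text
time_s: 3.15
tcp_pos: [0.5466, -0.1647, 0.0635]
ee_rot: [[0.256, -0.967, -0.0], [-0.967, -0.256, -0.0], [-0.0, 0.0, -1.0]]
wrist_force: [-0.8, 0.2, -0.3]
gripper_width: 0.263
gripper_force: 0.0
```

Request:
move_arm --series '[{"grip":0,"xyz":[0,0,0],"angular":[0,0,0]},{"grip":0,"xyz":[0,0,0],"angular":[0,0,0]},{"grip":0,"xyz":[0,0,0],"angular":[0,0,0]},{"grip":0,"xyz":[0,0,0],"angular":[0,0,0]}]'

```text
time_s: 3.55
tcp_pos: [0.5461, -0.1648, 0.0635]
ee_rot: [[0.256, -0.967, -0.001], [-0.967, -0.256, 0.0], [-0.0, 0.001, -1.0]]
wrist_force: [-1.5, -0.7, 1.4]
gripper_width: 0.138
gripper_force: 30.0
```

```bash
python3 -c "
from h import *
c=load('top0');hsv=cv2.cvtColor(c['img'],cv2.COLOR_RGB2HSV)
m=(hsv[...,0]>15)&(hsv[...,0]<35)&(hsv[...,1]>120); m[:215]=0;m[245:]=0;m[:,:195]=0;m[:,225:]=0
v,u=np.where(m);print(list(zip(u,v)));uv=(u.mean(),v.mean());q=onz(c,uv,.066);print(uv,q)
for p in[(173.6,234.4),(203,213.6),(232,249)]: print(onz(c,p,.012))
y=np.radians(309.3);X=np.array([np.cos(y),np.sin(y)]);Y=np.array([np.sin(y),-np.cos(y)])
t=q[:2]-.03*X-.045*Y; print('tcp target',t)
s=r.sense();R=np.array(s['ee_rot']);print((R.T@(np.r_[t,.3]-s['tcp_pos'])*1000).round(1))
"
```

```text
[(np.int64(211), np.int64(226)), (np.int64(212), np.int64(226)), (np.int64(210), np.int64(227)), (np.int64(211), np.int64(227)), (np.int64(212), np.int64(227)), (np.int64(208), np.int64(228)), (np.int64(209), np.int64(228)), (np.int64(210), np.int64(228)), (np.int64(211), np.int64(228)), (np.int64(212), np.int64(228)), (np.int64(208), np.int64(229)), (np.int64(209), np.int64(229)), (np.int64(210), np.int64(229)), (np.int64(211), np.int64(229)), (np.int64(209), np.int64(230)), (np.int64(213), np.int64(230)), (np.int64(214), np.int64(230)), (np.int64(212), np.int64(231)), (np.int64(213), np.int64(231)), (np.int64(214), np.int64(231)), (np.int64(215), np.int64(231)), (np.int64(211), np.int64(232)), (np.int64(212), np.int64(232)), (np.int64(213), np.int64(232)), (np.int64(214), np.int64(232)), (np.int64(211), np.int64(233)), (np.int64(212), np.int64(233)), (np.int64(211), np.int64(234))]
(np.float64(211.35714285714286), np.float64(229.67857142857142)) [0.54147649 0.26318873 0.066     ]
[0.53744483 0.36497033 0.012     ]
[0.59046241 0.29489233 0.012     ]
[0.50318472 0.2202315  0.012     ]
tcp target [0.55729787 0.31490608]
[-460.9 -133.4 -236.5]
```

Request:
move_arm --series '[{"grip":0,"xyz":[0,0,-15],"angular":[0,0,0]},{"grip":0,"xyz":[0,0,-40],"angular":[0,0,0]},{"grip":0,"xyz":[0,0,-75],"angular":[0,0,0]},{"grip":0,"xyz":[0,0,-115],"angular":[0,0,0]},{"grip":0,"xyz":[0,0,-155],"angular":[0,0,0]},{"grip":0,"xyz":[0,0,-195],"angular":[0,0,0]},{"grip":0,"xyz":[0,0,-236],"angular":[0,0,0]},{"grip":0,"xyz":[0,0,-236],"angular":[0,0,0]}]'

```text
time_s: 4.35
tcp_pos: [0.5496, -0.1653, 0.3063]
ee_rot: [[0.257, -0.966, 0.014], [-0.966, -0.257, -0.002], [0.006, -0.013, -1.0]]
wrist_force: [0.6, -0.2, -1.6]
gripper_width: 0.136
gripper_force: 30.0
```

Request:
move_arm --series '[{"grip":0,"xyz":[-25,-7,0],"angular":[0,0,-0.03]},{"grip":0,"xyz":[-70,-20,0],"angular":[0,0,-0.07]},{"grip":0,"xyz":[-117,-34,0],"angular":[0,0,-0.12]},{"grip":0,"xyz":[-164,-47,0],"angular":[0,0,-0.16]},{"grip":0,"xyz":[-211,-61,0],"angular":[0,0,-0.2]},{"grip":0,"xyz":[-258,-75,0],"angular":[0,0,-0.25]},{"grip":0,"xyz":[-305,-88,0],"angular":[0,0,-0.3]},{"grip":0,"xyz":[-352,-102,0],"angular":[0,0,-0.34]},{"grip":0,"xyz":[-399,-116,0],"angular":[0,0,-0.38]},{"grip":0,"xyz":[-435,-126,0],"angular":[0,0,-0.42]}]'

```text
time_s: 5.35
tcp_pos: [0.5563, 0.291, 0.2977]
ee_rot: [[0.63, -0.776, -0.002], [-0.776, -0.63, -0.0], [-0.001, 0.002, -1.0]]
wrist_force: [0.9, 0.1, -2.0]
gripper_width: 0.137
gripper_force: 30.0
```

Request:
move_arm --series '[{"grip":0,"xyz":[-20,-15,0],"angular":[0,0,0]},{"grip":0,"xyz":[-20,-15,0],"angular":[0,0,0]},{"grip":0,"xyz":[-20,-15,0],"angular":[0,0,0]},{"grip":0,"xyz":[-20,-15,0],"angular":[0,0,0]}]'

```text
time_s: 5.75
tcp_pos: [0.556, 0.3123, 0.2988]
ee_rot: [[0.627, -0.779, -0.001], [-0.779, -0.627, -0.001], [-0.0, 0.001, -1.0]]
wrist_force: [0.3, 1.0, -2.1]
gripper_width: 0.137
gripper_force: 30.0
```

```bash
python3 -c "
from h import *
c=save('wrist','w3');print(c['s']['tcp_pos'],c['s']['ee_rot'])
m=np.zeros((600,800,3),np.uint8);im=c['img']; m[:480,:640]=im
cv2.imwrite('pics/w3v.png',im[:,:,::-1])"
```

```text
[0.5559662  0.31227433 0.29883082] [[ 6.27406287e-01 -7.78691315e-01 -1.08967075e-03]
 [-7.78692065e-01 -6.27405912e-01 -6.99903416e-04]
 [-1.38657160e-04  1.28764177e-03 -9.99999161e-01]]
```

View pics/w3v.png

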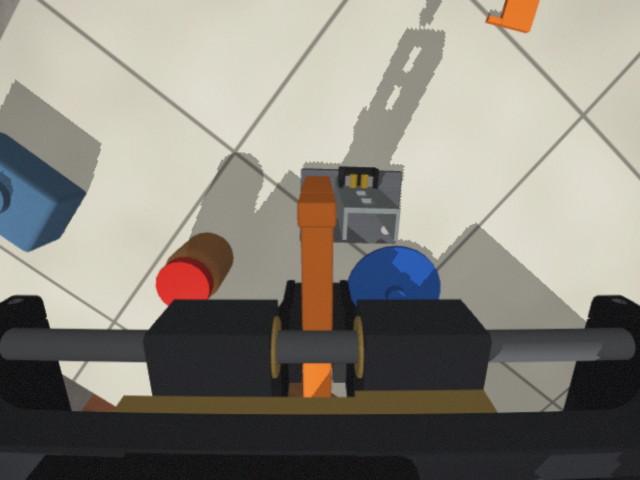

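Wrist view: the held bracket runs down at column ~317. The rail's top edge runs from about (341,210) to (399,210), the yellow rollers are at about (354,181) and (364,181), and the front face with its slots lies between. I'll zoom in.

```bash
python3 -c "
from h import *
im=load('w3')['img']
cv2.imwrite('pics/w3z.png',cv2.resize(im[155:250,295:415],(768,600),interpolation=cv2.INTER_NEAREST)[:,:,::-1])
hsv=cv2.cvtColor(im,cv2.COLOR_RGB2HSV);m=((hsv[...,0]>15)&(hsv[...,0]<35)&(hsv[...,1]>120)).astype(np.uint8);m[:165]=0;m[195:]=0;m[:,:338]=0;m[:,380:]=0
print(cv2.connectedComponentsWithStats(m)[2:])"
```

```text
(array([[     0,      0,    640,    480, 306998],
       [   350,    174,      8,     14,     97],
       [   360,    174,      9,     14,    105]], dtype=int32), array([[319.47420179, 239.5388895 ],
       [353.4742268 , 180.36082474],
       [363.54285714, 180.42857143]]))
```

View pics/w3z.png

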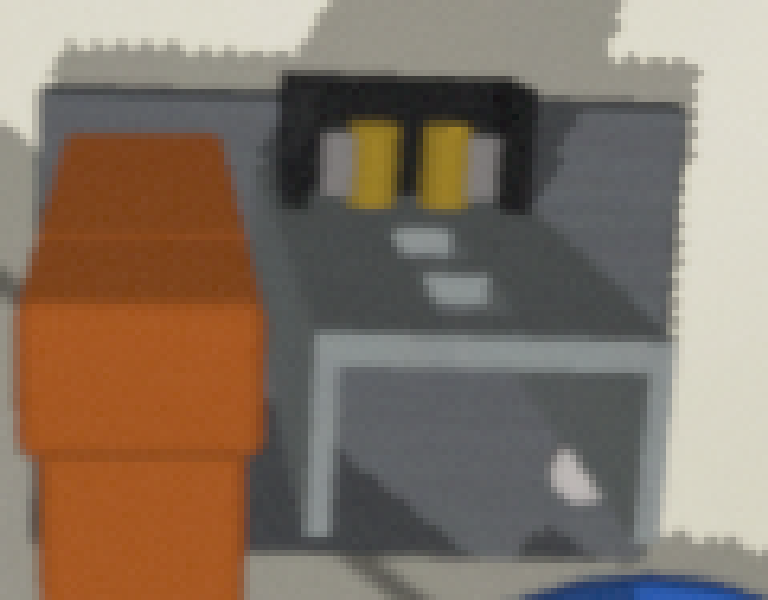

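```bash
python3 -c "
from h import *
c=load('w3');A=lambda d:np.degrees(np.arctan2(d[1],d[0]))
l=onz(c,(344.1,207.6),.162);q=onz(c,(400.3,209.1),.162);print('top edge',l,q,np.linalg.norm(l-q),A(l-q),(l+q)/2)
a=onz(c,(353.5,180.4),.066);b=onz(c,(363.5,180.4),.066);print('rollers',a,b,np.linalg.norm(a-b),(a+b)/2)
f=onz(c,(301.6,168.9),.01);g=onz(c,(402.8,171.6),.01);print('foot',np.linalg.norm(f-g),A(f-g))
y=np.radians(A(l-q)+90); X=np.array([np.cos(y),np.sin(y)]);Y=np.array([-X[1],X[0]])
m=((l+q)/2)[:2]; print('yaw x',np.degrees(y), 'clip rel face mid x,y',X@(((a+b)/2)[:2]-m),Y@(((a+b)/2)[:2]-m))
# side camera check
"
```

```text
top edge [0.55551263 0.28150733 0.162     ] [0.52084301 0.25509284 0.162     ] 0.043585642043347056 37.303475684666125 [0.53817782 0.26830009 0.162     ]
rollers [0.54770569 0.2648741  0.066     ] [0.5397506  0.25845839 0.066     ] 0.010219827622045756 [0.54372815 0.26166625 0.066     ]
foot 0.11833661184500255 37.376592808164176
yaw x 127.30347568466613 clip rel face mid x,y -0.008640496497120611 -0.0003945802864763923
```

```bash
python3 -c "
from h import *
c=load('w3');s=c['s'];R=np.array(s['ee_rot']);p=s['tcp_pos']
T=lambda uv,tz:(R.T@(onz(c,uv,p[2]-tz)-p)*1000).round(2)
print(T((298.1,202.8),-.0305),T((336.4,202.8),-.0305)); print(T((301.6,245),-.0105),T((333.3,245),-.0105))
y=np.radians(127.3);X=np.array([np.cos(y),np.sin(y)])
M=np.array([.5382,.2683]); print('X',X)
for gx in(-.083,-.06): print('grip',gx,M+gx*X)
"
```

```text
[ 60.39  -7.1  -30.52] [ 60.37   4.3  -30.5 ]
[ 40.77  -7.12 -10.51] [ 40.75   4.5  -10.5 ]
X [-0.6059884   0.79547348]
grip -0.083 [0.58849704 0.2022757 ]
grip -0.06 [0.5745593  0.22057159]
```

Request:
move_arm --series '[{"grip":0,"xyz":[35,12,0],"angular":[0,0,0.01]},{"grip":0,"xyz":[70,24,0],"angular":[0,0,0.02]},{"grip":0,"xyz":[105,36,0],"angular":[0,0,0.027]},{"grip":0,"xyz":[136,46,0],"angular":[0,0,0.027]},{"grip":0,"xyz":[136,46,40],"angular":[0,0,0.027]},{"grip":0,"xyz":[136,46,80],"angular":[0,0,0.027]},{"grip":0,"xyz":[136,46,120],"angular":[0,0,0.027]},{"grip":0,"xyz":[136,46,155],"angular":[0,0,0.027]},{"grip":0,"xyz":[136,46,177],"angular":[0,0,0.027]},{"grip":0,"xyz":[136,46,177],"angular":[0,0,0.027]}]'

```text
time_s: 6.8
tcp_pos: [0.6034, 0.1761, 0.1188]
ee_rot: [[0.605, -0.796, -0.008], [-0.796, -0.605, -0.003], [-0.002, 0.008, -1.0]]
wrist_force: [-0.5, -0.1, -3.3]
gripper_width: 0.135
gripper_force: 30.0
```

```bash
python3 -c "
from h import *
c=save('wrist','w4');d=save('side','s4');s=d['s'];print(s['tcp_pos'],s['ee_rot'],s['wrist_force'])
f=lambda a,x,y,w,h,W,H:cv2.resize(a[y:y+h,x:x+w],(W,H),interpolation=cv2.INTER_CUBIC)
m=np.hstack([f(c['img'],200,100,240,300,400,500),f(d['img'],205,225,100,125,400,500)])
cv2.imwrite('pics/m4.png',m[:,:,::-1])"
```

```text
[0.60516445 0.17691952 0.12152763] [[ 6.05783289e-01 -7.95625305e-01 -2.64220040e-03]
 [-7.95629668e-01 -6.05780743e-01 -1.76726836e-03]
 [-1.94510696e-04  3.17279467e-03 -9.99994948e-01]] [ 0.77434983  1.20528467 -1.79196562]
```

View pics/m4.png

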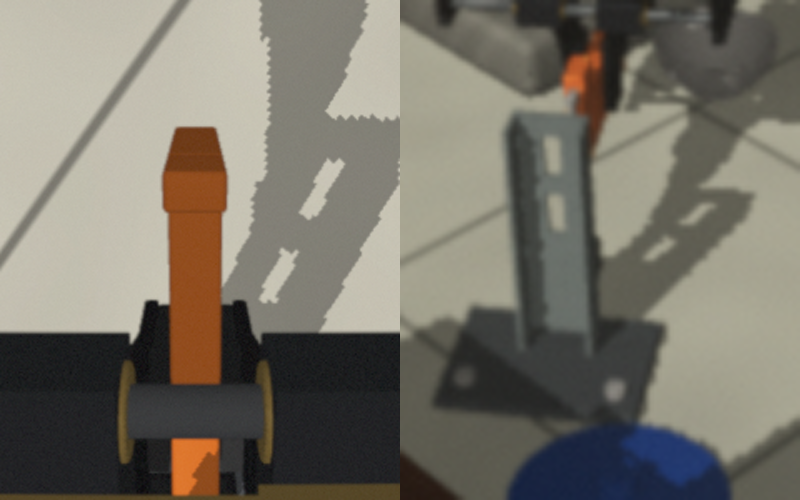

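The bracket now hovers in front of the rail, and the side view shows the rail's slots from behind at side px ~(243,264) and (244,278). I'll check the y estimate using the side camera.

```bash
python3 -c "
from h import *
d=load('s4');y=np.radians(127.3);X=np.array([np.cos(y),np.sin(y),0]);Y=np.array([-X[1],X[0],0])
M=np.array([.5371,.2675,.114]); im=d['img'].astype(int)
g=cv2.cvtColor(d['img'],cv2.COLOR_RGB2GRAY).astype(int)
P=M+.002*X
for v in(259,261,264,267,275,278,281):
    row=np.clip(g[v,236:252]-g[v,236:252].min()-25,0,None);row=g[v,236:252]
    print(v,row.tolist())
for uv in((243,263.7),(244,278),(232.5,254)): 
    q=onplane(d,uv,P,X)-M; print(uv,Y@q*1000,q[2]*1000)
for e in(-5,0,5):
  for z in(-20,20):
    print(e,z,cv2.projectPoints((P+e*Y/1000+np.array([0,0,z/1000]))[None],d['rvec'],d['tvec'],d['camera_matrix'],np.array([d['k1'],0,0,0]))[0].ravel())
s=d['s'];print('tcp rel',X@(s['tcp_pos']-M),Y@(s['tcp_pos']-M))"
```

```text
259 [70, 80, 97, 104, 109, 135, 143, 140, 128, 112, 107, 107, 105, 93, 70, 52]
261 [68, 69, 83, 96, 107, 145, 160, 160, 150, 123, 109, 108, 106, 95, 64, 50]
264 [67, 67, 77, 99, 104, 128, 155, 162, 153, 127, 112, 109, 106, 97, 67, 52]
267 [68, 69, 78, 101, 107, 114, 143, 155, 148, 126, 113, 109, 108, 99, 72, 59]
275 [68, 68, 70, 83, 98, 105, 145, 157, 156, 144, 118, 109, 109, 106, 89, 62]
278 [63, 67, 68, 77, 97, 104, 130, 153, 160, 150, 123, 110, 110, 108, 97, 65]
281 [63, 67, 68, 79, 101, 107, 114, 141, 152, 148, 128, 113, 110, 108, 98, 68]
(243, 263.7) 0.6849542622573435 19.41247861363614
(244, 278) 0.817530256918121 -20.839284032577858
(232.5, 254) -22.2978505373958 43.87178156911685
-5 -20 [241.53299219 277.50731386]
-5 20 [240.55305156 263.29640484]
0 -20 [243.63637947 277.67902604]
0 20 [242.69277694 263.46450985]
5 -20 [245.74205927 277.85072532]
5 20 [244.83489838 263.63266508]
tcp rel -0.11330063989853023 0.0007472572443858775
```

Request:
move_arm --series '[{"grip":0,"xyz":[-10,0,0],"angular":[0,0,0]},{"grip":0,"xyz":[-20,0,0],"angular":[0,0,0]},{"grip":0,"xyz":[-30,0,0],"angular":[0,0,0]},{"grip":0,"xyz":[-35,0,0],"angular":[0,0,0]},{"grip":0,"xyz":[-35,0,0],"angular":[0,0,0]},{"grip":0,"xyz":[-35,0,0],"angular":[0,0,0]}]'

```text
time_s: 7.5
tcp_pos: [0.5844, 0.2065, 0.1228]
ee_rot: [[0.607, -0.794, 0.0], [-0.794, -0.607, 0.0], [0.0, -0.0, -1.0]]
wrist_force: [0.4, -0.2, -1.6]
gripper_width: 0.135
gripper_force: 30.0
```

Request:
move_arm --series '[{"grip":0,"xyz":[-1,0,0],"angular":[0,0,0]},{"grip":0,"xyz":[-2,0,0],"angular":[0,0,0]},{"grip":0,"xyz":[-3,0,0],"angular":[0,0,0]},{"grip":0,"xyz":[-4,0,0],"angular":[0,0,0]},{"grip":0,"xyz":[-5,0,0],"angular":[0,0,0]},{"grip":0,"xyz":[-6,0,0],"angular":[0,0,0]},{"grip":0,"xyz":[-7,0,0],"angular":[0,0,0]},{"grip":0,"xyz":[-7,0,0],"angular":[0,0,0]}]'

```text
time_s: 8.3
tcp_pos: [0.5802, 0.2118, 0.1226]
ee_rot: [[0.607, -0.795, -0.0], [-0.795, -0.607, 0.0], [-0.0, -0.0, -1.0]]
wrist_force: [-0.6, -0.4, -2.7]
gripper_width: 0.136
gripper_force: 30.0
```

No contact, and the noses should be about 2 mm into the slots. Going on.

Request:
move_arm --series '[{"grip":0,"xyz":[-1,0,0],"angular":[0,0,0]},{"grip":0,"xyz":[-2,0,0],"angular":[0,0,0]},{"grip":0,"xyz":[-3,0,0],"angular":[0,0,0]},{"grip":0,"xyz":[-4,0,0],"angular":[0,0,0]},{"grip":0,"xyz":[-5,0,0],"angular":[0,0,0]},{"grip":0,"xyz":[-6,0,0],"angular":[0,0,0]},{"grip":0,"xyz":[-7,0,0],"angular":[0,0,0]},{"grip":0,"xyz":[-7,0,0],"angular":[0,0,0]}]'

```text
time_s: 9.1
tcp_pos: [0.5759, 0.2174, 0.1226]
ee_rot: [[0.607, -0.795, -0.0], [-0.795, -0.607, 0.0], [-0.0, -0.0, -1.0]]
wrist_force: [0.3, -0.5, -1.7]
gripper_width: 0.13
gripper_force: 30.0
```

Request:
move_arm --series '[{"grip":0,"xyz":[-0.5,0,0],"angular":[0,0,0]},{"grip":0,"xyz":[-1,0,0],"angular":[0,0,0]},{"grip":0,"xyz":[-1.5,0,0],"angular":[0,0,0]},{"grip":0,"xyz":[-2,0,0],"angular":[0,0,0]},{"grip":0,"xyz":[-2,0,0],"angular":[0,0,0]}]'

```text
time_s: 9.6
tcp_pos: [0.5748, 0.2189, 0.1225]
ee_rot: [[0.607, -0.795, -0.0], [-0.795, -0.607, -0.0], [-0.0, 0.0, -1.0]]
wrist_force: [0.6, -0.3, -2.6]
gripper_width: 0.127
gripper_force: 30.0
```

Request:
move_arm --series '[{"grip":0,"xyz":[-0.5,0,0],"angular":[0,0,0]},{"grip":0,"xyz":[-1,0,0],"angular":[0,0,0]},{"grip":0,"xyz":[-1,0,0],"angular":[0,0,0]}]'

```text
time_s: 9.9
tcp_pos: [0.5741, 0.2197, 0.1225]
ee_rot: [[0.607, -0.795, -0.0], [-0.795, -0.607, -0.0], [-0.0, 0.0, -1.0]]
wrist_force: [0.2, -1.1, -1.7]
gripper_width: 0.132
gripper_force: 30.0
```

Request:
move_arm --series '[{"grip":0,"xyz":[-0.5,0,0],"angular":[0,0,0]},{"grip":0,"xyz":[-1,0,0],"angular":[0,0,0]},{"grip":0,"xyz":[-1,0,0],"angular":[0,0,0]}]'

```text
time_s: 10.2
tcp_pos: [0.5737, 0.2202, 0.1225]
ee_rot: [[0.607, -0.795, 0.0], [-0.795, -0.607, -0.0], [0.0, 0.0, -1.0]]
wrist_force: [0.7, -1.0, -2.2]
gripper_width: 0.135
gripper_force: 30.0
```

```bash
python3 -c "
from h import *
d=save('side','s5');c=save('wrist','w5');s=c['s'];print(s['tcp_pos'],s['wrist_force'],s['moment'],s['gripper_width'])
f=lambda a,x,y,w,h,W,H:cv2.resize(a[y:y+h,x:x+w],(W,H),interpolation=cv2.INTER_CUBIC)
m=np.hstack([f(c['img'],200,100,240,300,400,500),f(d['img'],220,240,60,75,400,500)])
cv2.imwrite('pics/m5.png',m[:,:,::-1])"
```

```text
[0.57375189 0.22015207 0.1225269 ] [ 1.85543078 -1.4732549  -3.01890598] [-0.46766523 -0.30261841 -0.00598365] 0.13786651560057903
```

View pics/m5.png

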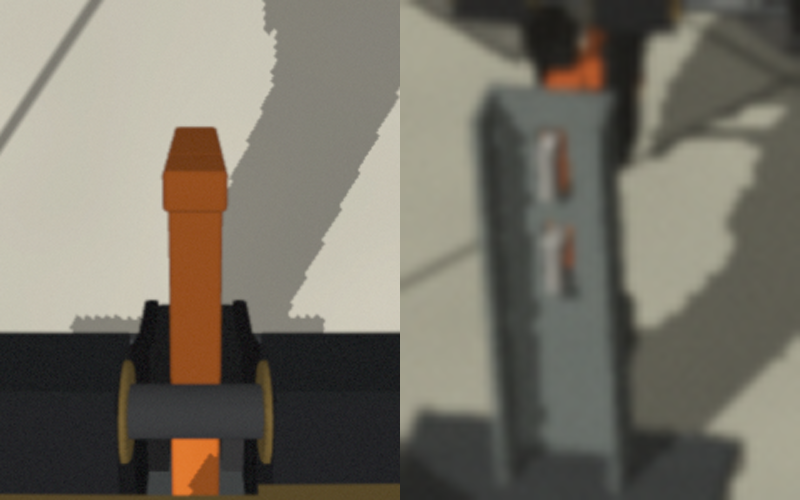

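Both claws are visible through the slots in the side view, and the shoulder touches lightly (~2 N). I back off 0.7 mm and press down.

Request:
move_arm --series '[{"grip":0,"xyz":[0.7,0,0],"angular":[0,0,0]},{"grip":0,"xyz":[0.7,0,1],"angular":[0,0,0]},{"grip":0,"xyz":[0.7,0,2],"angular":[0,0,0]},{"grip":0,"xyz":[0.7,0,3],"angular":[0,0,0]},{"grip":0,"xyz":[0.7,0,4],"angular":[0,0,0]},{"grip":0,"xyz":[0.7,0,4],"angular":[0,0,0]}]'

```text
time_s: 10.9
tcp_pos: [0.5738, 0.2199, 0.1183]
ee_rot: [[0.607, -0.795, -0.0], [-0.795, -0.607, -0.0], [-0.0, 0.0, -1.0]]
wrist_force: [-0.4, -0.1, -1.7]
gripper_width: 0.139
gripper_force: 30.0
```

Request:
move_arm --series '[{"grip":0,"xyz":[0,0,1],"angular":[0,0,0]},{"grip":0,"xyz":[0,0,2],"angular":[0,0,0]},{"grip":0,"xyz":[0,0,3],"angular":[0,0,0]},{"grip":0,"xyz":[0,0,3],"angular":[0,0,0]}]'

```text
time_s: 11.3
tcp_pos: [0.5743, 0.2198, 0.1165]
ee_rot: [[0.607, -0.795, 0.001], [-0.795, -0.607, 0.0], [0.0, -0.001, -1.0]]
wrist_force: [-0.6, -1.6, 4.6]
gripper_width: 0.136
gripper_force: 30.0
```

The clip is met at the expected height. Pressing on.

Request:
move_arm --series '[{"grip":0,"xyz":[0,0,1],"angular":[0,0,0]},{"grip":0,"xyz":[0,0,2],"angular":[0,0,0]},{"grip":0,"xyz":[0,0,2],"angular":[0,0,0]}]'

```text
time_s: 11.6
tcp_pos: [0.5745, 0.2194, 0.1146]
ee_rot: [[0.607, -0.795, 0.001], [-0.795, -0.607, -0.0], [0.001, -0.001, -1.0]]
wrist_force: [-0.5, -3.3, 4.3]
gripper_width: 0.137
gripper_force: 30.0
```

Request:
move_arm --series '[{"grip":0,"xyz":[0,0,1],"angular":[0,0,0]},{"grip":0,"xyz":[0,0,2],"angular":[0,0,0]},{"grip":0,"xyz":[0,0,2],"angular":[0,0,0]}]'

```text
time_s: 11.9
tcp_pos: [0.5748, 0.22, 0.1126]
ee_rot: [[0.607, -0.795, 0.002], [-0.795, -0.607, 0.001], [0.001, -0.002, -1.0]]
wrist_force: [-0.3, -1.4, 4.7]
gripper_width: 0.136
gripper_force: 30.0
```

Request:
move_arm --series '[{"grip":0,"xyz":[0,0,1],"angular":[0,0,0]},{"grip":0,"xyz":[0,0,2],"angular":[0,0,0]},{"grip":0,"xyz":[0,0,3],"angular":[0,0,0]},{"grip":0,"xyz":[0,0,3],"angular":[0,0,0]}]'

```text
time_s: 12.3
tcp_pos: [0.574, 0.2198, 0.1079]
ee_rot: [[0.607, -0.795, -0.0], [-0.795, -0.607, -0.0], [0.0, 0.0, -1.0]]
wrist_force: [0.8, -1.4, 0.5]
gripper_width: 0.137
gripper_force: 30.0
```

Request:
move_arm --series '[{"grip":0,"xyz":[0,0,1],"angular":[0,0,0]},{"grip":0,"xyz":[0,0,2],"angular":[0,0,0]},{"grip":0,"xyz":[0,0,2],"angular":[0,0,0]}]'

```text
time_s: 12.6
tcp_pos: [0.5738, 0.2196, 0.1057]
ee_rot: [[0.607, -0.795, -0.001], [-0.795, -0.607, -0.001], [-0.0, 0.001, -1.0]]
wrist_force: [1.2, -1.1, -2.0]
gripper_width: 0.136
gripper_force: 30.0
```

It has snapped through. I go down in small steps until the necks land.

Request:
move_arm --series '[{"grip":0,"xyz":[0,0,0.5],"angular":[0,0,0]},{"grip":0,"xyz":[0,0,1],"angular":[0,0,0]},{"grip":0,"xyz":[0,0,1],"angular":[0,0,0]}]'

```text
time_s: 12.9
tcp_pos: [0.5738, 0.2197, 0.1052]
ee_rot: [[0.607, -0.795, -0.001], [-0.795, -0.607, -0.0], [-0.0, 0.001, -1.0]]
wrist_force: [0.8, -1.4, -0.8]
gripper_width: 0.137
gripper_force: 30.0
```

Request:
move_arm --series '[{"grip":0,"xyz":[0,0,0.5],"angular":[0,0,0]},{"grip":0,"xyz":[0,0,1],"angular":[0,0,0]},{"grip":0,"xyz":[0,0,1],"angular":[0,0,0]}]'

```text
time_s: 13.2
tcp_pos: [0.5739, 0.2198, 0.1045]
ee_rot: [[0.607, -0.795, -0.0], [-0.795, -0.607, -0.0], [0.0, 0.0, -1.0]]
wrist_force: [0.7, -2.5, -1.2]
gripper_width: 0.137
gripper_force: 30.0
```

Request:
move_arm --series '[{"grip":0,"xyz":[0,0,0.5],"angular":[0,0,0]},{"grip":0,"xyz":[0,0,1],"angular":[0,0,0]},{"grip":0,"xyz":[0,0,1],"angular":[0,0,0]}]'

```text
time_s: 13.5
tcp_pos: [0.5741, 0.2199, 0.1038]
ee_rot: [[0.607, -0.795, 0.0], [-0.795, -0.607, 0.0], [0.0, -0.0, -1.0]]
wrist_force: [0.1, -3.3, -0.0]
gripper_width: 0.135
gripper_force: 30.0
```

Request:
move_arm --series '[{"grip":0,"xyz":[0,0,0.5],"angular":[0,0,0]},{"grip":0,"xyz":[0,0,1],"angular":[0,0,0]},{"grip":0,"xyz":[0,0,1],"angular":[0,0,0]}]'

```text
time_s: 13.8
tcp_pos: [0.5743, 0.2199, 0.1035]
ee_rot: [[0.607, -0.795, 0.001], [-0.795, -0.607, 0.0], [0.0, -0.001, -1.0]]
wrist_force: [0.5, -3.4, 5.6]
gripper_width: 0.132
gripper_force: 30.0
```

Request:
move_arm --series '[{"grip":0,"xyz":[0,0,0.5],"angular":[0,0,0]},{"grip":0,"xyz":[0,0,1],"angular":[0,0,0]},{"grip":0,"xyz":[0,0,1],"angular":[0,0,0]}]'

```text
time_s: 14.1
tcp_pos: [0.5744, 0.2198, 0.1027]
ee_rot: [[0.607, -0.795, 0.001], [-0.795, -0.607, 0.0], [0.001, -0.001, -1.0]]
wrist_force: [-0.1, -3.8, 5.9]
gripper_width: 0.133
gripper_force: 30.0
```

```bash
python3 -c "
from h import *
d=save('side','s6');s=d['s'];print(s['tcp_pos'],s['wrist_force'])
f=lambda a,x,y,w,h,W,H:cv2.resize(a[y:y+h,x:x+w],(W,H),interpolation=cv2.INTER_CUBIC)
m=np.hstack([f(load('s5')['img'],220,240,60,75,400,500),f(d['img'],220,240,60,75,400,500)])
cv2.imwrite('pics/m6.png',m[:,:,::-1])"
```

```text
[0.57439835 0.2197767  0.10265434] [-0.13188353 -3.80260029  5.89269146]
```

View pics/m6.png

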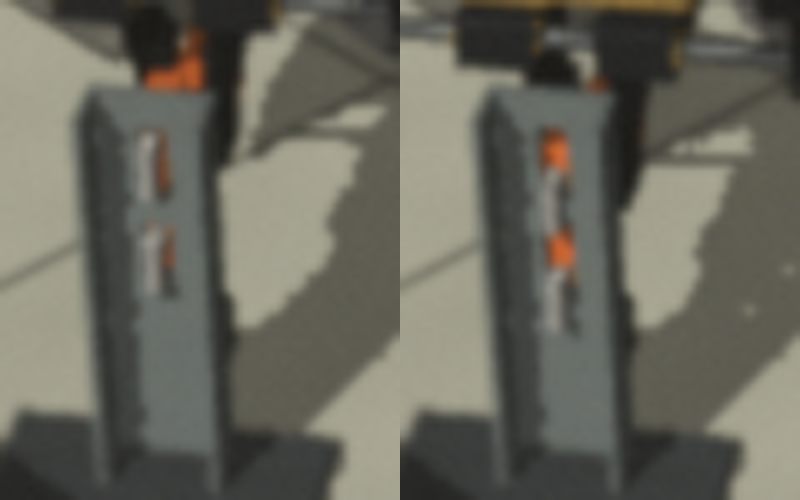

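Side view: both claws dropped about 38 crop px (~16 mm) in the slots, with orange shoulder now showing above them, so the bracket is seated. I release it and retreat straight up.

Request:
move_arm --series '[{"grip":0.6,"xyz":[0,0,0],"angular":[0,0,0]},{"grip":0.6,"xyz":[0,0,0],"angular":[0,0,0]},{"grip":0.6,"xyz":[0,0,0],"angular":[0,0,0]},{"grip":0.6,"xyz":[0,0,0],"angular":[0,0,0]},{"grip":0.6,"xyz":[0,0,0],"angular":[0,0,0]},{"grip":0.6,"xyz":[0,0,0],"angular":[0,0,0]},{"grip":0.6,"xyz":[0,0,0],"angular":[0,0,0]},{"grip":0.6,"xyz":[0,0,0],"angular":[0,0,0]}]'

```text
time_s: 14.95
tcp_pos: [0.574, 0.2199, 0.1015]
ee_rot: [[0.607, -0.795, 0.0], [-0.795, -0.607, 0.0], [-0.0, -0.0, -1.0]]
wrist_force: [-0.5, 0.2, 0.4]
gripper_width: 0.596
gripper_force: 0.0
```

Request:
move_arm --series '[{"grip":0.6,"xyz":[0,0,-10],"angular":[0,0,0]},{"grip":0.6,"xyz":[0,0,-30],"angular":[0,0,0]},{"grip":0.6,"xyz":[0,0,-60],"angular":[0,0,0]},{"grip":0.6,"xyz":[0,0,-100],"angular":[0,0,0]},{"grip":0.6,"xyz":[-10,0,-140],"angular":[0,0,0]},{"grip":0.6,"xyz":[-30,0,-160],"angular":[0,0,0]},{"grip":0.6,"xyz":[-60,0,-160],"angular":[0,0,0]},{"grip":0.6,"xyz":[-60,0,-160],"angular":[0,0,0]},{"grip":0.6,"xyz":[-60,0,-160],"angular":[0,0,0]}]'

```text
time_s: 15.85
tcp_pos: [0.5373, 0.2678, 0.2622]
ee_rot: [[0.608, -0.794, 0.0], [-0.794, -0.608, 0.0], [0.0, -0.001, -1.0]]
wrist_force: [0.2, -0.9, -0.2]
gripper_width: 0.604
gripper_force: 0.0
```

```bash
python3 -c "
from h import *
d=save('side','s7');c=save('wrist','w7');s=c['s'];print(s['tcp_pos'],s['wrist_force'])
f=lambda a,x,y,w,h,W,H:cv2.resize(a[y:y+h,x:x+w],(W,H),interpolation=cv2.INTER_CUBIC)
m=np.hstack([f(c['img'],240,80,176,220,400,500),f(d['img'],220,240,60,75,400,500)])
cv2.imwrite('pics/m7.png',m[:,:,::-1])"
```

```text
[0.53754722 0.26734526 0.26177247] [ 0.29653715 -0.69568855 -0.18945192]
```

View pics/m7.png

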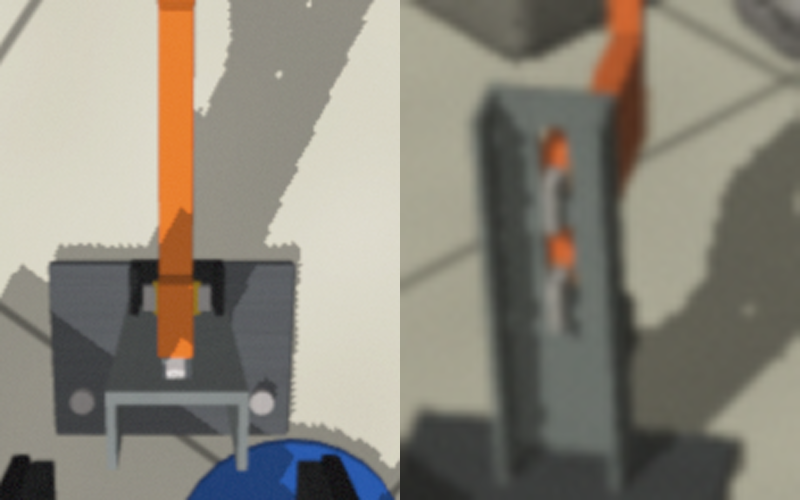

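The bracket is seated: claws down in both slots, square to the rail, with the tongue head between the rollers and the gripper clear. I'm handing the job in.

```bash
python3 -c "
from station import r
print(r.finish_job())"
```

```text
the job is handed in; nothing more can be done
None
```

The larger orange bracket is hooked into both slots, pressed down until the tongue snapped through the clip, and released. The job is handed in at about 16 s; the hand-in returned no verdict.

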